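# Close the air-filter box and snap its retaining cap on

## Task

A new filter element is already in the engine's air-filter box. Lower the open lid gently until it rests fully shut, so that the split stud comes up through the hole in the lid; then pick up the loose round snap cap and press it straight down onto the stud until it clicks, and go on pressing until its flange is home on the lid's washer all round. The job finishes while the hand is still pressing the cap down firmly (do not let go or back off); leave the other things on the bench where they are.

Things in the scene. Friction and masses are not known exactly. Their poses are not given: they have to be found in the camera images.
- airbox: Black air-filter box, 150 x 170 x 80 mm, on a steel bracket plate 190 x 210 x 5 mm that is bolted down; it does not move. Origin: centre of the plate's underside, on the bench. Its x axis points from the lid's free edge to the hinge (away from the robot, more or less), z up. A round intake snout sticks out of its +y side to y = 126 mm, 40 mm above the bench.
- airbox_lid (a joint): Angle of the box's hinged lid (rad): 0 = shut on its stop, larger = more open; starts between 0.75 and 1.2. Flat black plate 156 x 176 x 6 mm with a thumb tab 46 mm wide standing out 16 mm beyond the free edge. The hinge is stiff: the lid stays at any angle, about 2 N at the free edge moves it. It can be pushed down on its outer (upper) face.
- lid_washer: Flat steel washer fixed on the lid's outer face round the stud hole, 54 mm in diameter, 2 mm thick, moves with the lid; the cap's flange comes to bear on it. Origin: centre of its underside, 78 mm from the hinge axis; z out of the lid's outer face.
- lid_hinge (a point): Middle of the lid's hinge axis, 78 mm along +x of the box, 83 mm above the bench; the axis runs along the box's y axis and lies midway in the lid's thickness (outer face 3 mm from it).
- lid_edge (a point): Middle of the lid's free edge on its outer face, 156 mm from the hinge axis; moves with the lid.
- stud_seat (a point): Point on the axis of the upright stud at the box's centre, level with the washer's upper face when the lid is shut (88 mm above the bench): the seat of the cap's underside. The white stud's head, split into four springy barbs, is 24 mm across at its widest, 8 mm above this point; its tip is 15 mm above it. It comes up through a 28 mm hole in the lid.
- cap: Loose round grey snap cap, open side down on the bench; 34 mm tall, 40 g. Fluted grip 36 mm in diameter; foot flange 48 mm in diameter, 4 mm thick. Origin: centre of its underside; z up. A lip inside the flange has an 18 mm hole: it meets the barbs about 14 mm above the seat; pressing takes about 10 N (at most 15), then drops suddenly (the click) some 7 mm above the seat and the barbs pull it on.
- tape_electrical: Bystander: roll of black tape, 58 mm across, 19 mm high; origin at the centre of its underside.
- nail_tin: Bystander: short tin with a paper label, 75 mm across, 58 mm high; origin at the centre of its underside.
- screwdriver_stub: Bystander: short screwdriver 128 mm long, 31 mm wide, lying in front of the box; origin under its middle.
- tape_measure: Bystander: tape measure 66 x 75 x 39 mm, near the front edge of the bench; origin at the centre of its underside.
- saw_handle (a point): Fixed obstacle: front end of the turntable handle of the mitre saw (0.08 m above the bench). The saw stands behind this point, 0.28 m to either side; its motor head, 0.3 to 0.65 m above the bench, begins 0.27 m farther back in x: keep the arm's elbow and wrist clear of it when crossing from one side to the other.
- offcut_3: Bystander: flat wood offcut 64 x 115 x 19 mm, lying behind the box; origin at the centre of its underside.

How it is judged:
On the way, in this order (a step that is already met when the one before it is completed fails the run):
1. the lid rests shut on its stop, the cap not yet on the stud (value of joint airbox_lid below 0.03 rad and horizontal distance between cap and stud_seat above 0.06 m), for 0.2 s.
2. the cap sits on the stud, past the click, flange on the lid's washer (z of cap in the frame of stud_seat below 0.003 m and horizontal distance between cap and stud_seat below 0.0045 m and value of joint airbox_lid below 0.03 rad), for 0.2 s.
At the end, for the whole second after the job is handed in: The lid is shut (within 0.03 rad); the cap is snapped home on the stud: underside within 2.5 mm of the washer's upper face, within 4.5 mm of the stud's axis, tilted less than 0.07 rad; and the fingers are still on the cap, which presses on the lid's washer with more than 6 N (value of joint airbox_lid below 0.03 rad and z of cap in the frame of stud_seat between -0.003 and 0.0025 m and horizontal distance between cap and stud_seat below 0.0045 m and angle between cap's own z axis and vertical below 0.07 rad and contact force between cap and lid_washer above 6 N and contact force between the fingers and cap above 3 N); the arm keeps its last pose, push and grip.
It fails at once if the lid was slammed: it came down onto its stop faster than 2.5 rad/s (value of joint airbox_lid below 0.15 rad and velocity of joint airbox_lid below -2.5 rad/s).
It fails at once if another thing on the bench was moved by more than 3 cm (distance of any of tape_electrical, nail_tin, screwdriver_stub, offcut_3, tape_measure from where it was at the start of the episode above 0.03 m).
It also fails if it takes over 51 s, if anything falls off the work surface, if the arm or the gripper's body presses on something with over 40 N, if the wrist force passes 120 N, or if a joint passes its speed limit or range.

## Robot

A 6-joint arm with a two-finger parallel gripper is mounted at the origin on a cart in front of the work surface, level with it; the furniture and walls round the work are solid. World frame = base frame: x ahead of the robot, y to its left, z up, the work surface at z = 0. Lengths are in m, angles in rad, forces in N, time in s.
With the tool pointing down it reaches from about 0.3 to 0.75 m from the base axis. Payload 8.5 kg.
Tool frame: the origin (TCP) lies at the very end of the fingers, on their centre line; the grasp point (between the pads) lies 19 mm behind it; z points along the fingers, y is the line along which they close (so a half turn about z gives the same grasp; the last joint's range is limited). The gripper opens to 85 mm and grips with 20 to 120 N. Pads are 22 mm wide; open, the fingers measure 114 mm over their backs; the gripper's body (76 mm by 85 mm) begins 54 mm behind the grasp point. The pads swing forward as they close: fully open they stand 13 mm farther back than shut.
Start: joints at [0.895, 0.381, 1.297, -0, 1.464, -0.215], TCP at [0.245, 0.493, 0.231] pointing down, gripper open.
Joint ranges: [-3.11, 3.11], [-0.89, 2.33], [0.22, 2.48], [-1.42, 4.56], [0.17, 2.85], [-2.88, 2.88]. Speed limits (rad/s): [2.39, 2.39, 3.14, 3.14, 3.14, 3.14].

## Interface

Orientations are given as a rotation vector (axis times angle).
In Python, from bench import sensors, imaging, ticket gives the robot as it stands. The module is installed in compiled form; this text tells all that it offers.
- The arm moves only by the shell command python3 -m handwheel 'ROWS' [FORCE]. ROWS is a JSON object whose one key "commands" holds a list of rows, each an object of numbers: "claw": the closure, from 0 (fully open) to 1 (shut); "dx", "dy", "dz": the shift along the tool's x, y, z in units of 40 mm (1.0 is 40 mm); "yaw": the turn about the tool's z in units of 8 degrees (1.0 is 8 degrees). A call has exactly 10 rows; each row shifts and turns the commanded pose from where the row before left it, along the tool's axes as they then stand; what a row does not reach is not made up. A row lasts 1/10 s, in which the tool goes at most 50 mm and 8.59 degrees, less where a joint would pass 70% of its speed; a pose out of reach is approached as far as the arm can. A call is refused whole if a number of a shift passes 1 or a number of a turn 1, either way. A call with a gripper value outside its range is refused whole. The fingers move at their own pace and stop on an object; FORCE is the grip in N (left out, the last holds). Time passes only in rows, so rows that do not move let the fingers close, or fill a call up. It gives the time, the measured TCP pose, the force, the opening and the grip force at its end, in the units of the state.
- sensors.sense(): the state, without advancing time (a new reading comes with each control period).
- imaging.camera(name): name is "side" or "top"; returns a dict with "frame" (400x640x3 uint8, red, green, blue), "camera_matrix" (3x3 intrinsics, pixels), "k1" (the pictures are not rectified: a ray, as slopes to the right and down, at radius r is drawn at 1 + k1 r^2 times it, then the intrinsics apply), "rvec" (rotation vector, rad) and "tvec" (3), from world to camera coordinates, as OpenCV has them. Camera axes: x right, y down, z forward; pixel columns grow to the right and rows downward; lengths in m; the calibration is good to about 2 mm. A picture is of the moment at which its call begins. There is no depth.
- ticket.hand_in(): hands the job in; it is judged then, once.
The state is a dict: "clock": time; "joint_positions": joint angles; "qd": joint speeds; "tau": joint torques, N m; "tcp_pos": TCP position; "orientation": TCP orientation; "force": force on the tool from outside, world axes, zero at the start; "moment": the same for the moment, N m; "width": finger opening in m; "gripper_force": force on a finger pad.
Only numpy, scipy, OpenCV 4.12 (cv2) and the standard library are available. Lean on these libraries where they do the work, as an engineer would, in place of code of your own. Each camera call takes 0.05 s, during which the arm holds its last target. There are 200 camera calls.

## Working session

There is one attempt and no reset: what is moved stays moved. The work goes in short steps, Python scripts to look and compute and a shell command to move; the robot and the scene stay as the last step left them, time stands still between calls to the robot, and variables do not carry over. Pictures are saved under pics/ and viewed, at most 10 in all, crops included, and the job is handed in when it is done.

```bash
mkdir -p pics
cat > h.py <<'E'
import numpy as np, cv2
from bench import sensors, imaging
def cam(n,f=None):
    c=imaging.camera(n)
    if f: cv2.imwrite('pics/'+f,c['frame'][:,:,::-1])
    np.savez(n+'.npz',**{k:v for k,v in c.items() if k!='frame'})
    return c
def ray(c,u,v):
    K=np.array(c['camera_matrix']);k1=float(c['k1'])
    d=np.array([(u-K[0,2])/K[0,0],(v-K[1,2])/K[1,1]]);p=d.copy()
    for _ in range(50): p=d/(1+k1*(p@p))
    R=cv2.Rodrigues(np.array(c['rvec'],float))[0];t=np.array(c['tvec'],float).ravel()
    return -R.T@t, R.T@np.array([p[0],p[1],1])
def onz(c,u,v,z):
    o,d=ray(c,u,v); return o+d*(z-o[2])/d[2]
def proj(c,P):
    K=np.array(c['camera_matrix']);P=np.atleast_2d(P).astype(float)
    return cv2.projectPoints(P,np.array(c['rvec'],float),np.array(c['tvec'],float),K,np.array([float(c['k1']),0,0,0]))[0].reshape(-1,2)
E
python3 - <<'E'
from h import *
for n in('top','side'):
    c=cam(n,n+'0.png'); print(n,ray(c,320,200))
print(sensors.sense())
E
```

```text
top (array([-0.58454167,  0.19677427,  1.46809469]), array([ 0.60189019, -0.09472369, -0.79297001]))
side (array([ 0.88222242, -0.88539142,  0.68245983]), array([-0.33705702,  0.78376486, -0.52166103]))
{'clock': 0.1, 'joint_positions': array([ 8.94743323e-01,  3.81153098e-01,  1.29814472e+00,  1.84140183e-05,
        1.46359341e+00, -2.15275144e-01]), 'qd': array([-0.00059487, -0.00010285, -0.00159131, -0.00074739,  0.00023898,
       -0.00088574]), 'tau': array([ 4.26113169e-03, -4.49219477e+01, -2.31653899e+01, -1.17190752e-04,
        3.65687309e-03,  1.91445571e-05]), 'tcp_pos': array([0.24438016, 0.49244639, 0.23077395]), 'orientation': array([-7.17273456e-01, -3.05802213e+00,  1.82781903e-03]), 'force': array([-0.23575972,  0.08462062,  0.70827123]), 'moment': array([-0.01341691,  0.04209117,  0.02479559]), 'gripper_force': 0.0, 'width': 0.08545625108222114}
```

View pics/top0.png

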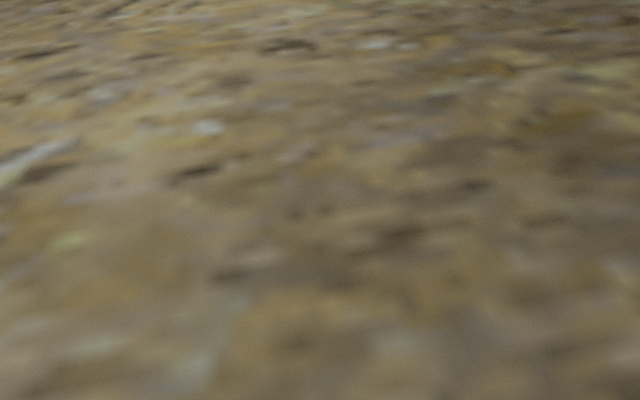

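View pics/side0.png

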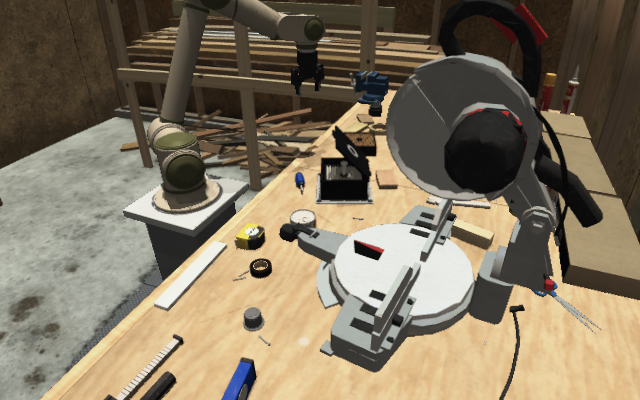

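The side view shows the airbox with its lid open at about (343,180), the cap at (253,318), the saw handle end at (290,232), the tin at (302,218), the tape at (261,268) and the tape measure at (250,236). The top view shows only a blurred texture, so it may be blocked. I'll zoom in on the side view and check the top camera again.

Run:
```python
from h import *
c=cam('top'); f=c['frame']; print(f.std(), c['camera_matrix'],c['k1'])
t=f
c=cam('side'); f=c['frame']; print(c['camera_matrix'],c['k1'])
a=cv2.resize(f[110:210,290:410],None,fx=5,fy=5,interpolation=cv2.INTER_CUBIC)
b=cv2.resize(f[300:335,235:275],None,fx=5,fy=5,interpolation=cv2.INTER_CUBIC)
o=np.zeros((600,800,3),np.uint8); o[:500,:600]=a; o[:175,600:]=b; o[200:325,600:]=cv2.resize(t,(200,125))
cv2.imwrite('pics/z1.png',o[:,:,::-1])
for n,u,v,z in [('cap top',253,311,.034),('capbase',253,325,0),('box',343,200,0),('handle',285,232,.08),('tape',261,268,.01),('tm',250,236,.02),('tin',302,214,.058),('sd',299,180,.01),('offc',386,179,.01)]: print(n,onz(c,u,v,z).round(3))
```

```text
20.08908445570343 [[468.81917902   0.         322.21789534]
 [  0.         468.81917902 197.73074337]
 [  0.           0.           1.        ]] -0.027088358996965423
[[393.38306043   0.         319.20348597]
 [  0.         393.38306043 201.79969998]
 [  0.           0.           1.        ]] -0.09878118259123811
cap top [ 0.508 -0.394  0.034]
capbase [ 0.509 -0.404  0.   ]
box [0.512 0.168 0.   ]
handle [ 0.47  -0.161  0.08 ]
tape [ 0.437 -0.24   0.01 ]
tm [ 0.346 -0.143  0.02 ]
tin [ 0.461 -0.038  0.058]
sd [0.325 0.224 0.01 ]
offc [0.612 0.345 0.01 ]
```

View pics/z1.png

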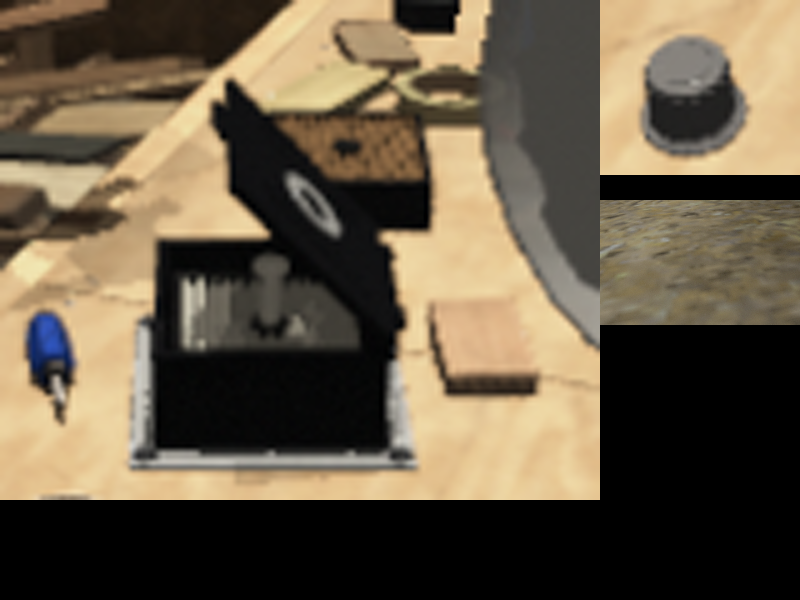

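```bash
cat > fit.py <<'E'
from h import *
from scipy.optimize import least_squares
c=dict(np.load('side.npz'))
px=lambda x,y:(290+(x+.5)/5-.5,110+(y+.5)/5-.5)
obs=[((-95,-105,2.5),px(131,464)),((95,-105,2.5),px(415,463)),((-75,-85,5),px(155,449)),((75,-85,5),px(388,449)),((-75,-85,80),px(157,352)),((-75,85,80),px(157,240)),((0,0,103),px(271,255))]
w=px(315,204)
def W(p,P):
    s,k=np.sin(p[2]),np.cos(p[2]);P=np.array(P)/1000
    return np.array([p[0]+k*P[0]-s*P[1],p[1]+s*P[0]+k*P[1],P[2]])
def lid(a,d,o,y=0): return (78-d*np.cos(a)+o*np.sin(a),y,83+d*np.sin(a)+o*np.cos(a))
def r(p):
    M=[W(p,o[0]) for o in obs]+[W(p,lid(p[3],78,5))]
    return (proj(c,M)-np.array([o[1] for o in obs]+[w])).ravel()
s=least_squares(r,[.51,.25,0,.9],loss='soft_l1');p=s.x
print(p,r(p).reshape(-1,2).round(1).tolist())
print('edge',W(p,lid(p[3],156,3)),'stud_seat',W(p,(0,0,88)))
np.save('box.npy',p)
q=lambda x,y:(235+(x+.5)/5-.5,300+(y+.5)/5-.5)
# cap: flange ellipse ext (x640-745,y to 157); top disc x 647..731,y 35..97
def cr(v):
    th=np.linspace(0,2*np.pi,72);C=lambda R,z:proj(c,np.c_[v[0]+R*np.cos(th),v[1]+R*np.sin(th),0*th+z])
    t=C(.018,.034);f=C(.024,.004);g=C(.024,0.0)
    e=[t[:,0].min()-q(47,0)[0],t[:,0].max()-q(131,0)[0],t[:,1].min()-q(0,35)[1],f[:,0].min()-q(41,0)[0],f[:,0].max()-q(146,0)[0],g[:,1].max()-q(0,157)[1]]
    return e
s=least_squares(cr,[.508,-.4]);print('cap',s.x,np.round(cr(s.x),2))
st=sensors.sense();R=cv2.Rodrigues(st['orientation'])[0];print(R.round(3),st['tcp_pos'])
E
python3 fit.py
```

```text
[0.48390871 0.24501521 0.3929929  0.8264795 ] [[-0.6, 0.9], [0.7, 0.6], [0.8, -0.0], [-0.5, -0.4], [0.1, -0.6], [0.3, -0.8], [-0.4, 0.6], [-0.3, -0.4]]
edge [0.46037243 0.23525806 0.19977835] stud_seat [0.48390871 0.24501521 0.088     ]
cap [ 0.50771504 -0.39801234] [-0.17 -0.41 -0.41 -0.02  0.62  0.36]
[[-0.896  0.445 -0.001]
 [ 0.445  0.896 -0.001]
 [ 0.    -0.001 -1.   ]] [0.244451   0.49249141 0.23097236]
```

```bash
cat > go.py <<'E'
import sys
from h import *
def to(t,s=None):
    s=s or sensors.sense();R=cv2.Rodrigues(s['orientation'])[0]
    return (R.T@(np.array(t)-s['tcp_pos'])/.04).round(2)
if __name__=='__main__':
    from fit import W,p
    for a in sys.argv[1:]:
        b=[float(x) for x in a.split(',')]; print(a,W(p,b).round(4),to(W(p,b)))
    s=sensors.sense();print(s['clock'],s['tcp_pos'],s['force'],s['joint_positions'].round(2))
E
sed -i '/^st=/d' fit.py
python3 go.py 0,0,260 0,0,205 -20,0,180 -40,0,145 -55,0,110 -62,0,86 | tail -7
```

```text
0,0,260 [0.4839 0.245  0.26  ] [-8.11 -2.88 -0.72]
0,0,205 [0.4839 0.245  0.205 ] [-8.11 -2.88  0.65]
-20,0,180 [0.4654 0.2374 0.18  ] [-7.78 -3.26  1.28]
-40,0,145 [0.447  0.2297 0.145 ] [-7.46 -3.63  2.15]
-55,0,110 [0.4331 0.224  0.11  ] [-7.21 -3.91  3.03]
-62,0,86 [0.4266 0.2213 0.086 ] [-7.1  -4.04  3.63]
0.2 [0.244451   0.49249141 0.23097236] [0.62504011 0.78678201 0.57530685] [ 0.89  0.38  1.3   0.    1.46 -0.22]
```

```bash
python3 -m handwheel '{"commands":[{"dx":-0.4,"dy":-0.1,"dz":-0.36,"claw":1},{"dx":-0.81,"dy":-0.3,"dz":-0.36,"claw":1},{"dx":-0.9,"dy":-0.32,"claw":1},{"dx":-0.9,"dy":-0.32,"claw":1},{"dx":-0.9,"dy":-0.32,"claw":1},{"dx":-0.9,"dy":-0.32,"claw":1},{"dx":-0.9,"dy":-0.32,"claw":1},{"dx":-0.9,"dy":-0.32,"claw":1},{"dx":-0.9,"dy":-0.33,"claw":1},{"dx":-0.6,"dy":-0.33,"claw":1}]}' 30; python3 go.py 0,0,215 -20,0,180 -40,0,145 -55,0,110 -62,0,86 | tail -6
python3 - <<'E'
from h import *
c=cam('side');f=c['frame']
cv2.imwrite('pics/z2.png',cv2.resize(f[90:210,280:420],None,fx=5,fy=5,interpolation=cv2.INTER_CUBIC)[:,:,::-1])
E
```

```text
0,0,215 [0.4839 0.245  0.215 ] [-8.11 -2.88  0.4 ]
-20,0,180 [0.4654 0.2374 0.18  ] [-7.78 -3.26  1.28]
-40,0,145 [0.447  0.2297 0.145 ] [-7.46 -3.63  2.15]
-55,0,110 [0.4331 0.224  0.11  ] [-7.21 -3.91  3.03]
-62,0,86 [0.4266 0.2213 0.086 ] [-7.1  -4.04  3.63]
0.2 [0.244451   0.49249141 0.23097236] [0.62504011 0.78678201 0.57530685] [ 0.89  0.38  1.3   0.    1.46 -0.22]$.commands[0]: bad value
```

View pics/z2.png

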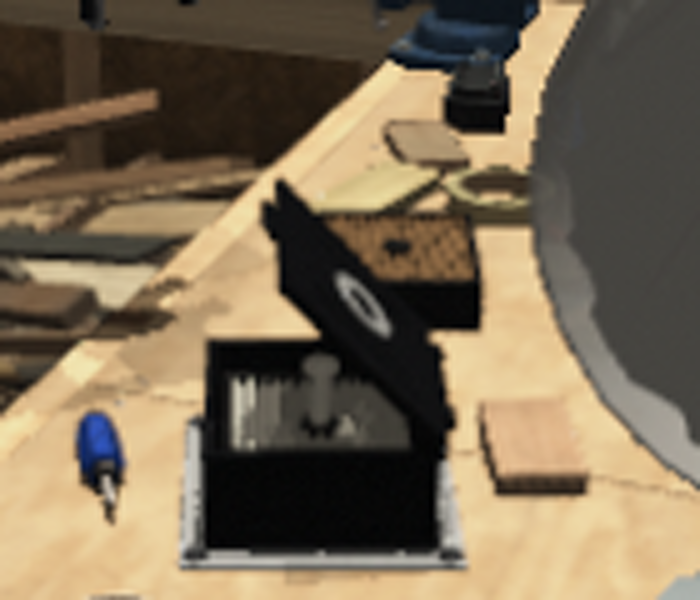

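The call was refused and the arm did not move: the picture shows the same scene, with the lid still open and its washer at (362,303) in the crop. I'll send every key in each row this time.

```bash
python3 -m handwheel '{"commands":[{"dx":-0.4,"dy":-0.1,"dz":-0.36,"yaw":0,"claw":1},{"dx":-0.81,"dy":-0.3,"dz":-0.36,"yaw":0,"claw":1},{"dx":-0.9,"dy":-0.32,"dz":0,"yaw":0,"claw":1},{"dx":-0.9,"dy":-0.32,"dz":0,"yaw":0,"claw":1},{"dx":-0.9,"dy":-0.32,"dz":0,"yaw":0,"claw":1},{"dx":-0.9,"dy":-0.32,"dz":0,"yaw":0,"claw":1},{"dx":-0.9,"dy":-0.32,"dz":0,"yaw":0,"claw":1},{"dx":-0.9,"dy":-0.32,"dz":0,"yaw":0,"claw":1},{"dx":-0.9,"dy":-0.33,"dz":0,"yaw":0,"claw":1},{"dx":-0.6,"dy":-0.33,"dz":0,"yaw":0,"claw":1}]}' 30; python3 go.py 0,0,215 -20,0,180 -40,0,145 -55,0,110 -62,0,86 | tail -6
```

```text
clock: 1.25
tcp_pos: [0.4836, 0.2399, 0.2598]
orientation: [-0.719, -3.058, 0.0]
force: [-1.1, 1.0, -0.8]
width: 0.0
gripper_force: 0.0
0,0,215 [0.4839 0.245  0.215 ] [0.05 0.12 1.12]
-20,0,180 [0.4654 0.2374 0.18  ] [ 0.38 -0.26  2.  ]
-40,0,145 [0.447  0.2297 0.145 ] [ 0.71 -0.64  2.87]
-55,0,110 [0.4331 0.224  0.11  ] [ 0.95 -0.92  3.75]
-62,0,86 [0.4266 0.2213 0.086 ] [ 1.07 -1.05  4.35]
1.25 [0.48361513 0.23986399 0.25981045] [-1.14499342  0.99497329 -0.78232909] [ 0.24  0.34  1.27 -0.    1.53 -0.87]
```

```bash
python3 -m handwheel '{"commands":[{"dx":0.02,"dy":0.06,"dz":0.56,"yaw":0,"claw":1},{"dx":0.02,"dy":0.06,"dz":0.56,"yaw":0,"claw":1},{"dx":0.16,"dy":-0.19,"dz":0.44,"yaw":0,"claw":1},{"dx":0.16,"dy":-0.19,"dz":0.44,"yaw":0,"claw":1},{"dx":0.16,"dy":-0.19,"dz":0.43,"yaw":0,"claw":1},{"dx":0.16,"dy":-0.19,"dz":0.43,"yaw":0,"claw":1},{"dx":0.08,"dy":-0.09,"dz":0.3,"yaw":0,"claw":1},{"dx":0.08,"dy":-0.09,"dz":0.3,"yaw":0,"claw":1},{"dx":0.08,"dy":-0.09,"dz":0.28,"yaw":0,"claw":1},{"dx":0,"dy":0,"dz":0,"yaw":0,"claw":1}]}'; python3 go.py -55,0,110 -62,0,84 | tail -3
```

```text
clock: 2.25
tcp_pos: [0.432, 0.2251, 0.1096]
orientation: [-0.717, -3.056, 0.002]
force: [0.4, -0.2, -0.4]
width: 0.0
gripper_force: 0.0
-55,0,110 [0.4331 0.224  0.11  ] [-0.04 -0.01 -0.01]
-62,0,84 [0.4266 0.2213 0.084 ] [ 0.08 -0.15  0.64]
2.25 [0.43203938 0.22511567 0.10956619] [ 0.36349502 -0.2238419  -0.36305737] [ 0.24  0.41  1.65  0.    1.08 -0.87]
```

```bash
python3 -m handwheel '{"commands":[{"dx":0.02,"dy":-0.03,"dz":0.12,"yaw":0,"claw":1},{"dx":0.02,"dy":-0.03,"dz":0.12,"yaw":0,"claw":1},{"dx":0.02,"dy":-0.03,"dz":0.12,"yaw":0,"claw":1},{"dx":0.02,"dy":-0.03,"dz":0.12,"yaw":0,"claw":1},{"dx":0,"dy":0,"dz":0.1,"yaw":0,"claw":1},{"dx":0,"dy":0,"dz":0.05,"yaw":0,"claw":1},{"dx":0,"dy":0,"dz":0,"yaw":0,"claw":1},{"dx":0,"dy":0,"dz":0,"yaw":0,"claw":1},{"dx":0,"dy":0,"dz":0,"yaw":0,"claw":1},{"dx":0,"dy":0,"dz":0,"yaw":0,"claw":1}]}'
python3 - <<'E'
from h import *
c=cam('side');f=c['frame']
cv2.imwrite('pics/z3.png',cv2.resize(f[90:210,280:420],None,fx=5,fy=5,interpolation=cv2.INTER_CUBIC)[:,:,::-1])
E
```

```text
clock: 3.25
tcp_pos: [0.4278, 0.2224, 0.0859]
orientation: [-0.717, -3.059, 0.0]
force: [-3.4, -2.2, 9.7]
width: -0.0002
gripper_force: 5.1
```

View pics/z3.png

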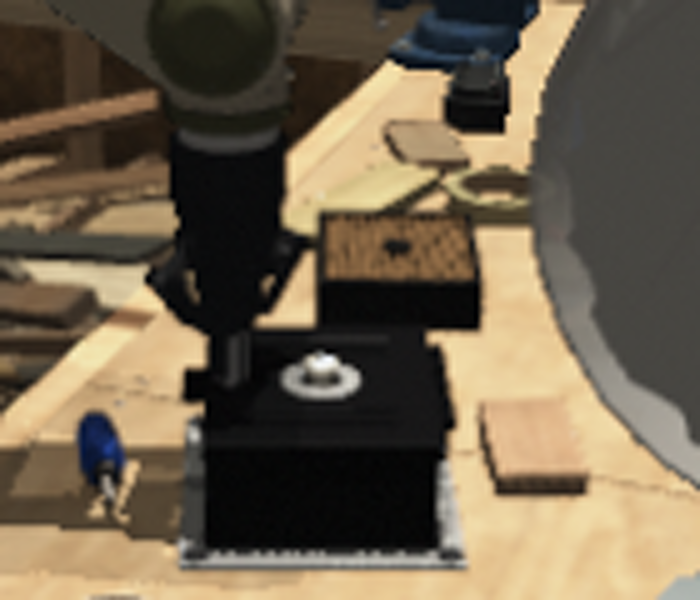

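The lid is shut with 9.7 N on it. In the crop, the washer is centred near (320,380) and the white stud tip is through the hole at (320,356). Next I'll lift and cross to the cap.

```bash
python3 -m handwheel '{"commands":[{"dx":0,"dy":0,"dz":-0.6,"yaw":0,"claw":1},{"dx":0,"dy":0,"dz":-1,"yaw":0,"claw":1},{"dx":0,"dy":0,"dz":-1,"yaw":0,"claw":0.5},{"dx":0,"dy":0,"dz":-1,"yaw":0,"claw":0},{"dx":-0.4,"dy":-0.6,"dz":-0.5,"yaw":0,"claw":0},{"dx":-0.67,"dy":-1,"dz":0,"yaw":0,"claw":0},{"dx":-0.67,"dy":-1,"dz":0,"yaw":0,"claw":0},{"dx":-0.67,"dy":-1,"dz":0,"yaw":0,"claw":0},{"dx":-0.67,"dy":-1,"dz":0,"yaw":0,"claw":0},{"dx":-0.4,"dy":-0.6,"dz":0,"yaw":0,"claw":0}]}'
cat > wash.py <<'E'
from h import *
from scipy.optimize import least_squares
c=cam('side','w.png');f=c['frame'].astype(float).mean(2)
x0,y0=328,152
roi=f[y0:y0+26,x0:x0+36];print(roi.max(),np.median(roi))
m=(roi>90).astype(np.uint8);n,l,s,ce=cv2.connectedComponentsWithStats(m);i=1+s[1:,4].argmax();print(s[i],ce[i])
b=cv2.findContours((l==i).astype(np.uint8),0,1)[0][0];
# subpixel silhouette: fit smooth model image of a disc
yy,xx=np.mgrid[y0:y0+26,x0:x0+36]
th=np.linspace(0,2*np.pi,60)
def model(v):
    S=8;P=proj(c,np.c_[v[0]+.027*np.cos(th),v[1]+.027*np.sin(th),0*th+.088])
    im=np.zeros((26*S,36*S),np.uint8);cv2.fillPoly(im,[np.round(((P-[x0,y0]+.5)*S-.5)*16).astype(np.int32)],255,shift=4)
    return cv2.resize(im,(36,26),interpolation=cv2.INTER_AREA)/255.
mk=cv2.dilate((l==i).astype(np.uint8),np.ones((5,5)))
P0=proj(c,[[.484,.245,.088]])[0]
def r(v):
    d=(model(v)-np.clip(roi/130,0,1))*mk
    rad=np.hypot(xx-P0[0],(yy-P0[1])*1.6); d[rad<4.5]=0
    return d.ravel()
from scipy.optimize import minimize
o=minimize(lambda v:(r(v)**2).sum(),[.484,.245],method='Nelder-Mead',options=dict(initial_simplex=[[.484,.245],[.492,.245],[.484,.253]]))
print(o.x,o.fun)
o2=least_squares(lambda v:[*(proj(c,[[v[0],v[1],.088]])[0]-ce[i])],[.484,.245]);print('centroid',o2.x)
print(P0,sensors.sense()['tcp_pos'])
E
python3 wash.py
python3 - <<'E'
import sys;sys.argv=['x']
from go import to
print(to([.5077,-.398,.25]),to([.5077,-.398,.02]))
from h import sensors;print(sensors.sense()['force'])
E
```

```text
clock: 4.3
tcp_pos: [0.4601, -0.0286, 0.2491]
orientation: [-0.721, -3.057, 0.001]
force: [0.4, 1.8, -0.4]
width: 0.0853
gripper_force: 0.0
245.0 23.666666666666668
[  8   8  16  10 101] [15.65346535 13.12871287]
[0.48573831 0.2437184 ] 19.168372792439868
centroid [-11.30665834   6.11041222]
[343.3518904  165.19555271] [ 0.46083064 -0.03109704  0.24890967]
[-5.16 -7.67 -0.01] [-5.16 -7.66  5.74]
[ 1.34161136 -2.45709182 -0.01365646]
```

```bash
python3 -m handwheel '{"commands":[{"dx":-0.4,"dy":-0.6,"dz":0,"yaw":0,"claw":0},{"dx":-0.57,"dy":-0.85,"dz":0,"yaw":0,"claw":0},{"dx":-0.57,"dy":-0.85,"dz":0,"yaw":0,"claw":0},{"dx":-0.57,"dy":-0.85,"dz":0,"yaw":0,"claw":0},{"dx":-0.57,"dy":-0.85,"dz":0.4,"yaw":0,"claw":0},{"dx":-0.57,"dy":-0.85,"dz":0.8,"yaw":0,"claw":0},{"dx":-0.57,"dy":-0.85,"dz":0.8,"yaw":0,"claw":0},{"dx":-0.57,"dy":-0.85,"dz":0.8,"yaw":0,"claw":0},{"dx":-0.57,"dy":-0.85,"dz":0.7,"yaw":0,"claw":0},{"dx":-0.2,"dy":-0.27,"dz":0,"yaw":0,"claw":0}]}'
cat > t.py <<'E'
import sys
from go import *
print(to([float(x) for x in sys.argv[1].split(',')]))
s=sensors.sense();print(s['clock'],s['tcp_pos'],s['force'],s['width'],s['gripper_force'],s['joint_positions'].round(2))
E
python3 t.py .5077,-.398,.010
```

```text
clock: 5.35
tcp_pos: [0.5064, -0.3898, 0.1077]
orientation: [-0.72, -3.051, -0.006]
force: [0.9, 0.8, -0.1]
width: 0.0855
gripper_force: 0.0
[-0.14 -0.17  2.44]
5.35 [ 0.50636886 -0.38979312  0.10770078] [ 0.9239982   0.77786739 -0.05589497] 0.08550978078320451 0.0 [-0.84  0.64  1.21 -0.    1.3  -1.95]
```

```bash
python3 -m handwheel '{"commands":[{"dx":0,"dy":0,"dz":0.6,"yaw":0,"claw":0},{"dx":0,"dy":0,"dz":0.8,"yaw":0,"claw":0},{"dx":0,"dy":0,"dz":0.7,"yaw":0,"claw":0},{"dx":0,"dy":0,"dz":0.37,"yaw":0,"claw":0},{"dx":0,"dy":0,"dz":0,"yaw":0,"claw":0.2},{"dx":0,"dy":0,"dz":0,"yaw":0,"claw":0.4},{"dx":0,"dy":0,"dz":0,"yaw":0,"claw":0.5},{"dx":0,"dy":0,"dz":0,"yaw":0,"claw":0.6},{"dx":0,"dy":0,"dz":0,"yaw":0,"claw":0.7},{"dx":0,"dy":0,"dz":0,"yaw":0,"claw":0.7}]}' 20; python3 t.py .5077,-.398,.010
```

```text
clock: 6.35
tcp_pos: [0.5085, -0.3882, 0.0155]
orientation: [0.717, 3.057, -0.002]
force: [-1.1, -0.3, 6.4]
width: 0.0352
gripper_force: 20.3
[-0.09 -0.23  0.14]
6.35 [ 0.50845182 -0.38818064  0.01550135] [-1.13478467 -0.3493743   6.43856076] 0.03519178049137188 20.31372271303553 [-0.84  0.74  1.3   0.    1.09 -1.95]
```

```bash
python3 -m handwheel '{"commands":[{"dx":0,"dy":0,"dz":0,"yaw":0,"claw":0.4},{"dx":0,"dy":0,"dz":0,"yaw":0,"claw":0},{"dx":0,"dy":0,"dz":0,"yaw":0,"claw":0},{"dx":0,"dy":0,"dz":0,"yaw":0.8,"claw":0},{"dx":0,"dy":0,"dz":0,"yaw":0.9,"claw":0},{"dx":0,"dy":0,"dz":0,"yaw":0.9,"claw":0},{"dx":0,"dy":0,"dz":0,"yaw":0.9,"claw":0},{"dx":0,"dy":0,"dz":0,"yaw":0.9,"claw":0},{"dx":0,"dy":0,"dz":0,"yaw":0.9,"claw":0},{"dx":0,"dy":0,"dz":0,"yaw":0.9,"claw":0}]}' 20;python3 -m handwheel '{"commands":[{"dx":0,"dy":0,"dz":0,"yaw":0.9,"claw":0},{"dx":0,"dy":0,"dz":0,"yaw":0.9,"claw":0},{"dx":0,"dy":0,"dz":0,"yaw":0.9,"claw":0},{"dx":0,"dy":0,"dz":0,"yaw":0.9,"claw":0},{"dx":0,"dy":0,"dz":0,"yaw":0.9,"claw":0},{"dx":0,"dy":0,"dz":0,"yaw":0.55,"claw":0.2},{"dx":0,"dy":0,"dz":0,"yaw":0,"claw":0.4},{"dx":0,"dy":0,"dz":0,"yaw":0,"claw":0.5},{"dx":0,"dy":0,"dz":0,"yaw":0,"claw":0.6},{"dx":0,"dy":0,"dz":0,"yaw":0,"claw":0.7}]}' 20;python3 t.py .5077,-.398,.010
```

```text
clock: 7.35
tcp_pos: [0.5079, -0.3876, 0.014]
orientation: [-1.94, -2.47, -0.0]
force: [-0.2, -0.3, -0.9]
width: 0.0854
gripper_force: 0.0
clock: 8.35
tcp_pos: [0.5081, -0.3877, 0.0142]
orientation: [2.669, 1.657, 0.0]
force: [0.7, -0.5, 1.4]
width: 0.0352
gripper_force: 20.2
[-0.23  0.11  0.11]
8.35 [ 0.50806433 -0.3877401   0.01424957] [ 0.66184451 -0.46759142  1.388472  ] 0.035158565125022856 20.246072711306624 [-0.84  0.75  1.3  -0.    1.09 -0.38]
```

```bash
python3 -m handwheel '{"commands":[{"dx":0,"dy":0,"dz":0,"yaw":0,"claw":0.7},{"dx":0,"dy":0,"dz":0,"yaw":0,"claw":0.8},{"dx":0,"dy":0,"dz":-0.3,"yaw":0,"claw":0.8},{"dx":0,"dy":0,"dz":-0.6,"yaw":0,"claw":0.8},{"dx":0,"dy":0,"dz":-0.9,"yaw":0,"claw":0.8},{"dx":0,"dy":0,"dz":-0.9,"yaw":0,"claw":0.8},{"dx":0,"dy":0,"dz":-0.9,"yaw":0,"claw":0.8},{"dx":0.2,"dy":-0.1,"dz":-0.9,"yaw":0,"claw":0.8},{"dx":0.4,"dy":-0.2,"dz":-0.5,"yaw":0,"claw":0.8},{"dx":0.6,"dy":-0.3,"dz":0,"yaw":0,"claw":0.8}]}' 80;python3 -m handwheel '{"commands":[{"dx":0.85,"dy":-0.46,"dz":0,"yaw":0,"claw":0.8},{"dx":0.85,"dy":-0.46,"dz":0,"yaw":0,"claw":0.8},{"dx":0.85,"dy":-0.46,"dz":0,"yaw":0,"claw":0.8},{"dx":0.85,"dy":-0.46,"dz":0,"yaw":0,"claw":0.8},{"dx":0.85,"dy":-0.46,"dz":0,"yaw":0,"claw":0.8},{"dx":0.85,"dy":-0.46,"dz":0,"yaw":0,"claw":0.8},{"dx":0.85,"dy":-0.46,"dz":0,"yaw":0,"claw":0.8},{"dx":0.85,"dy":-0.46,"dz":0,"yaw":0,"claw":0.8},{"dx":0.85,"dy":-0.46,"dz":0,"yaw":0,"claw":0.8},{"dx":0.6,"dy":-0.3,"dz":0,"yaw":0,"claw":0.8}]}';python3 t.py .4855,.244,.214
```

```text
clock: 9.35
tcp_pos: [0.5083, -0.3348, 0.2179]
orientation: [2.666, 1.651, 0.002]
force: [0.6, -0.1, -0.9]
width: 0.034
gripper_force: 79.6
clock: 10.35
tcp_pos: [0.4948, 0.0427, 0.2148]
orientation: [-2.669, -1.657, -0.0]
force: [0.5, -0.2, -0.2]
width: 0.0335
gripper_force: 79.6
[ 4.41 -2.44  0.02]
10.35 [0.49478398 0.04274771 0.21479247] [ 0.53428265 -0.21623359 -0.19450254] 0.033483266295055505 79.60183516144753 [-0.15  0.3   1.47  0.    1.37  0.31]
```

```bash
python3 -m handwheel '{"commands":[{"dx":0.7,"dy":-0.4,"dz":0,"yaw":0,"claw":0.8},{"dx":0.7,"dy":-0.4,"dz":0.1,"yaw":0,"claw":0.8},{"dx":0.7,"dy":-0.4,"dz":0.2,"yaw":0,"claw":0.8},{"dx":0.7,"dy":-0.4,"dz":0.3,"yaw":0,"claw":0.8},{"dx":0.7,"dy":-0.4,"dz":0.3,"yaw":0,"claw":0.8},{"dx":0.5,"dy":-0.3,"dz":0.3,"yaw":0,"claw":0.8},{"dx":0.3,"dy":-0.1,"dz":0.2,"yaw":0,"claw":0.8},{"dx":0.11,"dy":-0.04,"dz":0,"yaw":0,"claw":0.8},{"dx":0,"dy":0,"dz":0,"yaw":0,"claw":0.8},{"dx":0,"dy":0,"dz":0,"yaw":0,"claw":0.8}]}';python3 t.py .4855,.244,.1015
python3 - <<'E'
from h import *
c=cam('side');f=c['frame']
cv2.imwrite('pics/z4.png',cv2.resize(f[120:190,310:380],None,fx=8,fy=8,interpolation=cv2.INTER_CUBIC)[:,:,::-1])
s=sensors.sense();t=s['tcp_pos']
q=proj(c,[t,t-[0,0,.0142],t-[0,0,.0142]+[0,0,.034],[.4855,.244,.088],[.4855,.244,.103]])
print((8*(q-[310,120]+.5)-.5).round(1).tolist())
th=np.linspace(0,6.283,72)
C=lambda R,z,ctr:(8*(proj(c,np.c_[ctr[0]+R*np.cos(th),ctr[1]+R*np.sin(th),0*th+z])-[310,120]+.5)-.5)
for R,z in((.024,t[2]-.0142),(.018,t[2]+.0198)):
    e=C(R,z,t);print(R,e.min(0).round(1),e.max(0).round(1))
e=C(.027,.088,[.4855,.244]);print('w',e.min(0),e.max(0))
E
```

```text
clock: 11.35
tcp_pos: [0.487, 0.2411, 0.1588]
orientation: [2.67, 1.654, 0.001]
force: [-0.3, -0.0, 0.1]
width: 0.0339
gripper_force: 79.6
[ 0.05 -0.07  1.43]
11.35 [0.48699888 0.24111292 0.15879485] [-0.25279143 -0.00151796  0.10488736] 0.03391320009503744 79.58673153072596 [ 0.24  0.43  1.44 -0.    1.27  0.7 ]
[[276.9, 215.4], [276.2, 247.1], [277.8, 170.6], [272.8, 366.6], [273.5, 334.6]]
0.024 [218.1 223.4] [334.5 271.5]
0.018 [233.6 153.5] [322.  188.1]
w [208.96747923 338.60987411] [336.83751235 395.61278208]
```

View pics/z4.png

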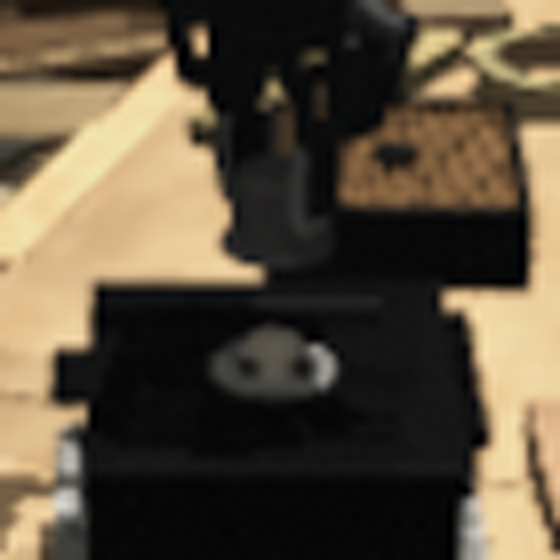

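The washer spans x 209–338 with its bottom at about y 402. The held cap's flange spans x 222–335 with its bottom near 268. Both match the predictions to about 1 mm, so I'll descend.

```bash
python3 -m handwheel '{"commands":[{"dx":0.05,"dy":-0.07,"dz":0.2,"yaw":0,"claw":0.8},{"dx":0,"dy":0,"dz":0.3,"yaw":0,"claw":0.8},{"dx":0,"dy":0,"dz":0.3,"yaw":0,"claw":0.8},{"dx":0,"dy":0,"dz":0.15,"yaw":0,"claw":0.8},{"dx":0,"dy":0,"dz":0.05,"yaw":0,"claw":0.8},{"dx":0,"dy":0,"dz":0.05,"yaw":0,"claw":0.8},{"dx":0,"dy":0,"dz":0.05,"yaw":0,"claw":0.8},{"dx":0,"dy":0,"dz":0,"yaw":0,"claw":0.8},{"dx":0,"dy":0,"dz":0,"yaw":0,"claw":0.8},{"dx":0,"dy":0,"dz":0,"yaw":0,"claw":0.8}]}' 100;python3 t.py .4855,.244,.1015
```

```text
clock: 12.4
tcp_pos: [0.4858, 0.2448, 0.1151]
orientation: [2.669, 1.655, 0.004]
force: [1.0, -1.7, 6.2]
width: 0.0333
gripper_force: 101.8
[-0.02  0.    0.34]
12.4 [0.48576294 0.24481565 0.11505105] [ 1.02246438 -1.70455275  6.20428608] 0.033291112690662886 101.7505100928247 [ 0.25  0.48  1.5  -0.    1.16  0.71]
```

```bash
python3 -m handwheel '{"commands":[{"dx":0,"dy":0,"dz":0.03,"yaw":0,"claw":0.8},{"dx":0,"dy":0,"dz":0.03,"yaw":0,"claw":0.8},{"dx":0,"dy":0,"dz":0.03,"yaw":0,"claw":0.8},{"dx":0,"dy":0,"dz":0.03,"yaw":0,"claw":0.8},{"dx":0,"dy":0,"dz":0.03,"yaw":0,"claw":0.8},{"dx":0,"dy":0,"dz":0.03,"yaw":0,"claw":0.8},{"dx":0,"dy":0,"dz":0.03,"yaw":0,"claw":0.8},{"dx":0,"dy":0,"dz":0.03,"yaw":0,"claw":0.8},{"dx":0,"dy":0,"dz":0,"yaw":0,"claw":0.8},{"dx":0,"dy":0,"dz":0,"yaw":0,"claw":0.8}]}';python3 t.py .4855,.244,.1015
```

```text
clock: 13.4
tcp_pos: [0.4845, 0.2449, 0.1037]
orientation: [-2.669, -1.655, 0.003]
force: [3.5, -3.1, -9.4]
width: 0.0332
gripper_force: 100.1
[-0.01  0.03  0.06]
13.4 [0.48448182 0.24491583 0.10372349] [ 3.48416383 -3.11751251 -9.35200343] 0.03317958862190154 100.0985300168395 [0.25 0.5  1.51 0.   1.14 0.71]
```

It has clicked: the barbs are now pulling the cap down. I'll keep pressing.

```bash
python3 -m handwheel '{"commands":[{"dx":0,"dy":0,"dz":0.02,"yaw":0,"claw":0.8},{"dx":0,"dy":0,"dz":0.02,"yaw":0,"claw":0.8},{"dx":0,"dy":0,"dz":0.02,"yaw":0,"claw":0.8},{"dx":0,"dy":0,"dz":0.02,"yaw":0,"claw":0.8},{"dx":0,"dy":0,"dz":0.02,"yaw":0,"claw":0.8},{"dx":0,"dy":0,"dz":0,"yaw":0,"claw":0.8},{"dx":0,"dy":0,"dz":0,"yaw":0,"claw":0.8},{"dx":0,"dy":0,"dz":0,"yaw":0,"claw":0.8},{"dx":0,"dy":0,"dz":0,"yaw":0,"claw":0.8},{"dx":0,"dy":0,"dz":0,"yaw":0,"claw":0.8}]}';python3 t.py .4855,.244,.1015
```

```text
clock: 14.4
tcp_pos: [0.4848, 0.2452, 0.1025]
orientation: [2.67, 1.656, 0.002]
force: [-4.2, -2.4, 14.0]
width: 0.0332
gripper_force: 102.7
[-0.02  0.03  0.02]
14.4 [0.48478786 0.2452377  0.10247608] [-4.17764645 -2.41490136 13.99565695] 0.033242498079205283 102.74504771456122 [0.25 0.5  1.51 0.   1.13 0.71]
```

```bash
python3 -m handwheel '{"commands":[{"dx":0,"dy":0,"dz":0.01,"yaw":0,"claw":0.8},{"dx":0,"dy":0,"dz":0.01,"yaw":0,"claw":0.8},{"dx":0,"dy":0,"dz":0,"yaw":0,"claw":0.8},{"dx":0,"dy":0,"dz":0,"yaw":0,"claw":0.8},{"dx":0,"dy":0,"dz":0,"yaw":0,"claw":0.8},{"dx":0,"dy":0,"dz":0,"yaw":0,"claw":0.8},{"dx":0,"dy":0,"dz":0,"yaw":0,"claw":0.8},{"dx":0,"dy":0,"dz":0,"yaw":0,"claw":0.8},{"dx":0,"dy":0,"dz":0,"yaw":0,"claw":0.8},{"dx":0,"dy":0,"dz":0,"yaw":0,"claw":0.8}]}'
python3 - <<'E'
from h import *
c=cam('side');f=c['frame']
cv2.imwrite('pics/z5.png',cv2.resize(f[120:190,310:380],None,fx=8,fy=8,interpolation=cv2.INTER_CUBIC)[:,:,::-1])
E
python3 t.py .4855,.244,.1015
```

```text
clock: 15.4
tcp_pos: [0.4848, 0.2452, 0.1024]
orientation: [2.669, 1.656, 0.003]
force: [-6.6, -3.2, 20.7]
width: 0.0334
gripper_force: 103.5
[-0.02  0.03  0.02]
15.45 [0.48483968 0.24522688 0.10241254] [-6.8424457  -3.50102475 20.1205908 ] 0.032776854904411803 103.49747456610203 [0.25 0.5  1.51 0.   1.13 0.71]
```

View pics/z5.png

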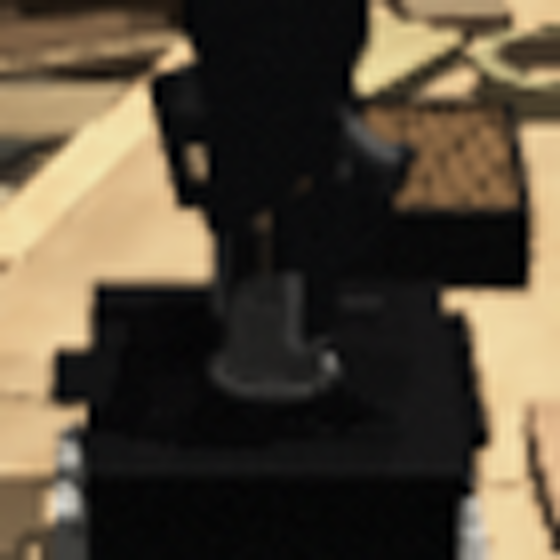

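The picture shows the cap's flange flat on the washer, centred at about (272,372), with the lid shut and about 20 N pressing down.

```bash
python3 -c "from bench import ticket; print(ticket.hand_in())"
```

```text
the job is handed in; nothing more can be done
None
```

I handed the job in: the lid is shut and the cap has clicked home on the stud, its flange looks flat on the washer, and the hand is still pressing down with about 20 N (the hand-in gave no verdict).

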